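# Open the swab bin by its lever and ease the lid shut

## Robot

A 7-joint arm with a two-finger parallel gripper is mounted at the origin on the work surface. World frame = base frame: x ahead of the robot, y to its left, z up, the work surface at z = 0. Lengths are in m, angles in rad, forces in N, time in s.
With the tool pointing down it reaches from about 0.35 to 0.9 m from the base axis. Payload 8.1 kg.
Tool frame: the origin (TCP) lies on the mounting face of the last link; the fingertips stand 173 mm ahead of it and the grasp point (between the pads) lies 155 mm ahead of it; z points along the fingers, y is the line along which they close (so a half turn about z gives the same grasp; the last joint's range is limited). The gripper opens to 85 mm and grips with 20 to 120 N. Pads are 22 mm wide; open, the fingers measure 114 mm over their backs; the gripper's body (76 mm by 85 mm) begins 54 mm behind the grasp point. The pads swing forward as they close: fully open they stand 13 mm farther back than shut.
Start: joints at [-1.252, 0.434, 0.025, 1.573, -0.012, 1.134, -0.075], TCP at [0.256, 0.57, 0.405] pointing down, gripper open.
Joint ranges: [-2.62, 2.62], [-0.44, 2.09], [-1.27, 1.32], [0.08, 2.57], [-1.32, 4.46], [0.12, 2], [-2.74, 2.74]. Speed limits (rad/s): [2.22, 2.22, 3.01, 3.01, 3.14, 3.14, 3.14].

## Interface

Orientations are given as a unit quaternion [x, y, z, w].
In Python, from station import observe, camera, get_calibration, sign_off, recognise, cut_out gives the robot as it stands.
- The arm moves only by the tool play_rows, never from a script. Its argument "steps" is a list of rows, each an object with "dp": the shift along the tool's x, y, z in m, a list of three; "roll": the turn about the tool's z in rad; "claw": the closure, from 0 (fully open) to 1 (shut). A call has 1 to 20 rows; each row is the pose to reach, as a shift and turn from the pose commanded when the call began, along the tool's axes at that moment; what a row does not reach only later rows make up. A row lasts 1/8 s, in which the tool goes at most 62.5 mm and 10.7 degrees, less where a joint would pass 70% of its speed; a pose out of reach is approached as far as the arm can. A call with a gripper value outside its range is refused whole. The fingers move at their own pace and stop on an object; "newtons" is the grip in N (left out, the last holds). Time passes only in rows, so rows that repeat a pose let the fingers close. It gives the time, the measured TCP pose, the force, the opening and the grip force at its end, in the units of the state.
- observe(): the state, without advancing time (a new reading comes with each control period).
- camera(name): name is "scene" or "top"; returns the picture (420x560x3 uint8, red, green, blue); there is no depth.
- get_calibration(name): a dict with "fx", "fy", "cx", "cy" (pixels), "world_from_camera" (4x4, takes a point from camera to world coordinates). Camera axes: x right, y down, z forward; pixel columns grow to the right and rows downward; lengths in m; the calibration is good to about 2 mm. A picture is of the moment at which its call begins. get_calibration takes no time and is no camera call.
- sign_off(): hands the job in; it is judged then, once.
Trained networks look in the newest picture that a camera, given by its name, has taken for a name from the list of things; names that differ only in an ending like _2 or _b are one class to them, and where a whole thing is asked for, a point or a joint stands for the part that bears it (a point fixed in the world has none). Each returns a list of dicts, best first, with "conf" (0 to 1); they miss things now and then, are a little off and sometimes report something else, mostly with a low value. They report only what shows in the picture. A call takes as long as a camera call.
- recognise(camera, query): "point" ([column, row] in pixels, amid what is visible of it).
- cut_out(camera, query): "region" (420x560 bool, what is visible of it) and "point" ([column, row] in pixels, amid what is visible of it).
The state is a dict: "clock": time; "joint_positions": joint angles; "qvel": joint speeds; "effort": joint torques, N m; "position": TCP position; "tcp_rot": TCP orientation; "wrist_force": force on the tool from outside, world axes, zero at the start; "moment": the same for the moment, N m; "gripper_width": finger opening in m; "gripper_force": force on a finger pad.
Only numpy, scipy, OpenCV 4.12 (cv2) and the standard library are available. Lean on these libraries where they do the work, as an engineer would, in place of code of your own. Each camera call takes 0.05 s, during which the arm holds its last target. There are 200 camera calls.

## Task

With the fingertips, press the front lever of the walnut swab bin all the way down so that its linked steel lid stands wide open, and keep it wide open for at least two seconds while I drop a used stylus swab in. Then let the lever up slowly under the fingertip, so that the lid is eased down and never drops or slams, and finish with the lid shut and the hand clear. Work by the lever only: do not touch the lid, and leave the record clamp, pot, adapter, ashtray, brush, mug and remote where they are, not lifted or pushed about.

Things in the scene. Friction and masses are not known exactly. Their poses are not given: they have to be found in the camera images.
- bin: Walnut box, 150 deep (x) x 160 wide (y) x 140 mm high, fixed, with a flat steel lid (closed top at 147 mm) hinged along its far upper edge and a steel lever sticking out of the middle of its front. Origin: centre of its underside; its -x axis points out of the front, along the lever, z up. The only thing here with a lever.
- lever_pivot (a point): The lever's horizontal hinge pin (parallel to the bin's y axis), 10 mm outside the front face, 80 mm above the cabinet top. Does not move with the lever. Axes parallel to the bin's.
- lever_press (a point): Centre of the upper face of the lever's flat end pad (50 mm along the lever, 62 wide, 8 thick); moves with the lever. It is 105 mm from the pivot along the lever and 4 mm above its centre line. At rest the lever slopes up and outward at 0.18 rad (this point 103 mm above the cabinet top), fully pressed down and outward at 0.17 rad (66 mm). Press here from above.
- lever (a joint): Angle of the lever, 0 at rest (up), growing as the pad is pressed down, hard stop at 0.35 rad. Moving it takes about 2 to 6 N at the pad. It never stays down by itself: the weight of the lid drives it up again as soon as it is let go.
- lid (a joint): Angle of the lid, 0 shut, always 3.2 x the lever angle (rigid linkage in the box), 1.12 rad with the lever fully down; its front edge rises and swings away from the lever. It has no damper and falls shut hard if the lever is released or let up quickly; raising the fingertip at 25 mm/s brings it down at about 0.8 rad/s.
- clamp: Bystander: chrome record clamp, 74 mm across, 50 mm high, loose; origin centre of underside. It or the pot stands beside the lever, on either side.
- pot: Bystander: blue silicone stylus cleaner pot with clip-on lid, 62 mm across, 34 mm high, loose, origin centre of underside.
- adapter: Bystander: grey plastic single adapter, disc 38 mm across, 9 mm high, lying in front of the lever, loose, origin centre of underside.
- ashtray: Bystander: round glass ashtray, 112 mm across, 34 mm high, beside the bin, loose, origin centre of underside.
- brush: Bystander: record brush, 95 x 34 mm, 34 mm high, beside the bin, loose, origin centre of underside.
- mug: Bystander: white mug, 80 mm across, 90 mm high, near the robot on its left, loose, origin centre of underside.
- remote: Bystander: black remote control, 150 x 45 x 18 mm, near the robot on its right, loose, origin centre of underside.

How it is judged:
By the outcome, as a careful person would: the job done as asked, in the order asked, and still so for the second after the job is handed in, with the robot touching nothing.
It also fails if it takes over 42 s, if anything falls off the work surface, if the arm or the gripper's body presses on something with over 40 N, if the wrist force passes 120 N, or if a joint passes its speed limit or range.

## Working session

There is one attempt and no reset: what is moved stays moved. The work goes in short steps, Python scripts to look and compute and a tool call to move; the robot and the scene stay as the last step left them, time stands still between calls to the robot, and variables do not carry over. Pictures are saved under pics/ and viewed, at most 10 in all, crops included, and the job is handed in when it is done.

Besides the shell and the picture viewer there is one more tool, called after "Emit:" as name(argument=value, ...), one argument or row to a line, values as JSON. play_rows: Moves the arm, as the interface text tells. Its arguments: {"type":"object","properties":{"steps":{"type":"array"},"newtons":{"type":"number"}},"required":["steps"]}

```bash
mkdir -p pics; cat > h.py <<'E'
import numpy as np, cv2
from station import *
def ray(cam,p):
    c=get_calibration(cam);T=np.array(c["world_from_camera"])
    d=T[:3,:3]@np.array([(p[0]-c["cx"])/c["fx"],(p[1]-c["cy"])/c["fy"],1]);return T[:3,3],d
def onz(cam,p,z):
    o,d=ray(cam,p);return o+d*(z-o[2])/d[2]
def proj(cam,P):
    c=get_calibration(cam);T=np.linalg.inv(np.array(c["world_from_camera"]))
    q=T[:3,:3]@np.array(P)+T[:3,3];return [c["fx"]*q[0]/q[2]+c["cx"],c["fy"]*q[1]/q[2]+c["cy"]]
E
python3 - <<'E'
from h import *
a={c:camera(c) for c in("scene","top")}
for c in a: cv2.imwrite(f"pics/{c}0.png",a[c][:,:,::-1])
np.set_printoptions(precision=3,suppress=True)
for q,z in [("bin",.147),("lever_press",.103),("clamp",.05),("pot",.034),("adapter",.009),("ashtray",.03),("brush",.034),("mug",.09),("remote",.018)]:
  for c in a:
    print(q,c,[(r["conf"],np.array(r["point"]),onz(c,r["point"],z)) for r in recognise(c,q)[:2]])
s=observe();print(s["clock"],s["position"],s["tcp_rot"],s["wrist_force"])
for c in a:print(c,np.array(get_calibration(c)["world_from_camera"])[:3,3])
E
```

```text
bin scene [(0.81, array([275.4, 239.6]), array([0.725, 0.081, 0.147]))]
bin top [(0.86, array([268., 191.]), array([0.633, 0.025, 0.147]))]
lever_press scene [(0.67, array([292.5, 204. ]), array([0.495, 0.008, 0.103]))]
lever_press top [(0.81, array([273.2, 257.7]), array([0.472, 0.013, 0.103]))]
clamp scene [(0.77, array([337.4, 238.7]), array([0.521, 0.18 , 0.05 ]))]
clamp top [(0.65, array([216.6, 253.6]), array([0.487, 0.159, 0.05 ]))]
pot scene [(0.44, array([240.4, 215.4]), array([ 0.555, -0.157,  0.034]))]
pot top [(0.7, array([329.7, 237. ]), array([ 0.529, -0.139,  0.034])), (0.3, array([271.4, 253.1]), array([0.488, 0.017, 0.034]))]
adapter scene []
adapter top [(0.69, array([267.2, 298.3]), array([0.37 , 0.028, 0.009]))]
ashtray scene [(0.87, array([338.1, 263.8]), array([0.603, 0.22 , 0.03 ])), (0.34, array([297.8, 197.8]), array([ 0.355, -0.046,  0.03 ]))]
ashtray top [(0.69, array([200. , 217.2]), array([0.585, 0.207, 0.03 ]))]
brush scene [(0.75, array([225.5, 240.2]), array([ 0.687, -0.121,  0.034])), (0.25, array([294.8, 203.3]), array([ 0.397, -0.035,  0.034]))]
brush top [(0.94, array([328.8, 192.7]), array([ 0.649, -0.14 ,  0.034])), (0.26, array([268.9, 256.5]), array([0.479, 0.023, 0.034]))]
mug scene [(0.67, array([438.4, 249.2]), array([0.465, 0.46 , 0.09 ]))]
mug top [(0.6, array([ 96. , 282.3]), array([0.416, 0.452, 0.09 ])), (0.2, array([332. , 239.1]), array([ 0.519, -0.137,  0.09 ]))]
remote scene []
remote top [(0.93, array([441.6, 276. ]), array([ 0.424, -0.439,  0.018]))]
1.0 [0.256 0.57  0.405] [ 0.209  0.978  0.    -0.   ] [ 0.267  1.229 -0.683]
scene [1.455 0.512 0.832]
top [0.414 0.031 1.257]
```

View pics/top0.png

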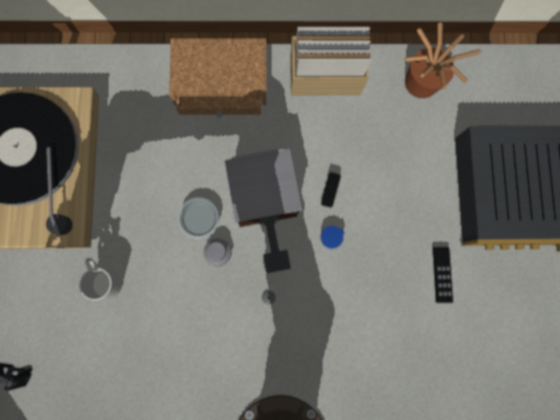

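View pics/scene0.png

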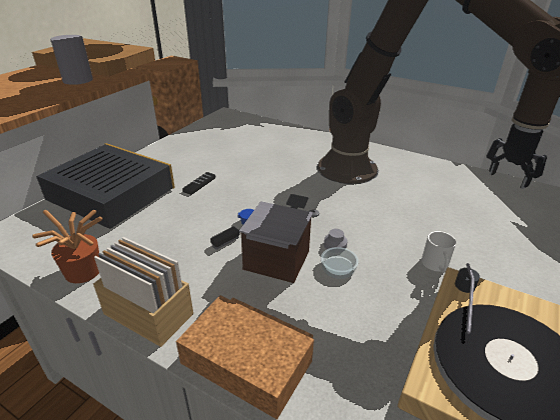

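```bash
python3 - <<'E'
from h import *
camera("top")
for q in("lever","bin"):
  for r in cut_out("top",q)[:1]:
    m=r["region"].astype(np.uint8); c,_=cv2.findContours(m,0,1); k=max(c,key=cv2.contourArea)
    b=cv2.minAreaRect(k); print(q,r["conf"],b,cv2.boundingRect(k))
    for p in cv2.boxPoints(b): print(p,onz("top",p,.147 if q=="bin" else .103).round(3))
E
```

```text
lever 0.71 ((273.7692565917969, 246.34616088867188), (50.401851654052734, 24.906749725341797), 78.69007110595703) (264, 221, 27, 53)
[256.61542 224.07693] [0.557 0.054 0.103]
[281.0385  219.19232] [ 0.569 -0.008  0.103]
[290.9231 268.6154] [ 0.445 -0.031  0.103]
[266.5 273.5] [0.433 0.03  0.103]
bin 0.61 ((267.5065612792969, 212.2844696044922), (121.15507507324219, 68.15558624267578), 79.2156982421875) (225, 149, 77, 125)
[222.69585 159.1532 ] [0.713 0.136 0.147]
[289.64767 146.40045] [ 0.745 -0.029  0.147]
[312.31726 265.41574] [ 0.451 -0.08   0.147]
[245.36545 278.1685 ] [0.422 0.08  0.147]
```

The top view shows the bin lid at about columns 227–300 and rows 150–222. The lever runs toward the robot, with its pad centred near (277, 261), which is world (0.464, 0.004). The bin yaw is about 0.19 rad. The clamp (217, 253) and pot (332, 237) stand well to the sides, and the low adapter is at (268, 297). The scene view agrees: the lid is shut and the gripper is out to the side. Next I go above the pad with the fingers shut.

Emit:
play_rows(
  steps=[
    {"dp": [-0.02,-0.02,0],"roll": -0.05,"claw": 1},
    {"dp": [-0.05,-0.052,0],"roll": -0.1,"claw": 1},
    {"dp": [-0.09,-0.093,0],"roll": -0.18,"claw": 1},
    {"dp": [-0.13,-0.134,0],"roll": -0.26,"claw": 1},
    {"dp": [-0.17,-0.175,0],"roll": -0.34,"claw": 1},
    {"dp": [-0.21,-0.216,0],"roll": -0.42,"claw": 1},
    {"dp": [-0.25,-0.257,0],"roll": -0.48,"claw": 1},
    {"dp": [-0.29,-0.298,0.01],"roll": -0.54,"claw": 1},
    {"dp": [-0.33,-0.339,0.02],"roll": -0.6,"claw": 1},
    {"dp": [-0.365,-0.375,0.035],"roll": -0.6,"claw": 1},
    {"dp": [-0.39,-0.4,0.05],"roll": -0.6,"claw": 1},
    {"dp": [-0.41,-0.421,0.06],"roll": -0.6,"claw": 1},
    {"dp": [-0.421,-0.432,0.07],"roll": -0.6,"claw": 1},
    {"dp": [-0.421,-0.432,0.07],"roll": -0.6,"claw": 1},
    {"dp": [-0.421,-0.432,0.07],"roll": -0.6,"claw": 1},
  ],
  newtons=20,
)

```text
clock: 3.02
position: [0.463, 0.0044, 0.335]
tcp_rot: [-0.089, 0.996, 0.0, 0.0]
wrist_force: [0.1, -0.4, -0.3]
gripper_width: -0.0003
gripper_force: 0.0
```

```bash
python3 - <<'E'
from h import *
a={c:camera(c) for c in("scene","top")}
s=observe();p=s["position"];print(s["clock"],p,s["tcp_rot"],s["wrist_force"],s["gripper_width"])
t=a["top"][180:330,180:380,::-1];sc=a["scene"][100:300,200:400,::-1]
cv2.imwrite("pics/c1.png",np.hstack([cv2.resize(t,(533,400)),cv2.resize(sc,(267,267))[:0] if 0 else np.pad(cv2.resize(sc,(267,267)),((0,133),(0,0),(0,0)))]))
print(proj("top",[.464,.004,.103]),proj("top",[p[0],p[1],p[2]-.173]),proj("scene",[p[0],p[1],p[2]-.173]),proj("scene",[.464,.004,.103]))
E
```

```text
3.125 [0.46305836 0.004649   0.33514275] [-8.96680533e-02  9.95971622e-01  2.33920545e-04  3.36008118e-04] [-0.5504621   0.22851051  0.81065134] 7.616496071170437e-05
[np.float64(276.8617537216452), np.float64(260.95470356325956)] [np.float64(277.15934654264913), np.float64(260.26034988777974)] [np.float64(297.1604278928459), np.float64(183.3642986075609)] [np.float64(296.2089092914389), np.float64(199.05629049023216)]
```

View pics/c1.png

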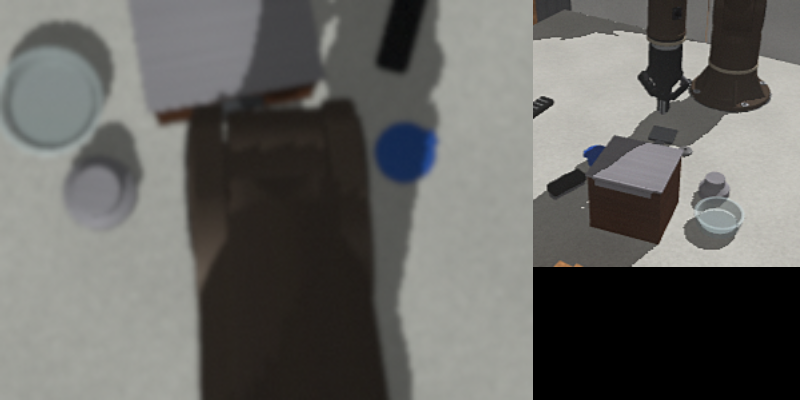

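The fingertips hang over the pad and no bystander is near. I'll press down slowly.

Emit:
play_rows(
  steps=[
    {"dp": [0,0,0.015],"roll": 0,"claw": 1},
    {"dp": [0,0,0.03],"roll": 0,"claw": 1},
    {"dp": [0,0,0.042],"roll": 0,"claw": 1},
    {"dp": [0,0,0.05],"roll": 0,"claw": 1},
    {"dp": [0,0,0.053],"roll": 0,"claw": 1},
    {"dp": [0,0,0.056],"roll": 0,"claw": 1},
    {"dp": [0,0,0.059],"roll": 0,"claw": 1},
    {"dp": [0,0,0.062],"roll": 0,"claw": 1},
    {"dp": [0,0,0.065],"roll": 0,"claw": 1},
    {"dp": [0,0,0.068],"roll": 0,"claw": 1},
    {"dp": [0,0,0.071],"roll": 0,"claw": 1},
    {"dp": [0,0,0.074],"roll": 0,"claw": 1},
    {"dp": [0,0,0.077],"roll": 0,"claw": 1},
    {"dp": [0,0,0.08],"roll": 0,"claw": 1},
    {"dp": [0,0,0.083],"roll": 0,"claw": 1},
    {"dp": [0,0,0.086],"roll": 0,"claw": 1},
    {"dp": [0,0,0.089],"roll": 0,"claw": 1},
    {"dp": [0,0,0.092],"roll": 0,"claw": 1},
    {"dp": [0,0,0.092],"roll": 0,"claw": 1},
  ],
)

```text
clock: 5.5
position: [0.4633, 0.0038, 0.2426]
tcp_rot: [-0.089, 0.996, -0.0, 0.0]
wrist_force: [-0.1, 0.7, 1.6]
gripper_width: -0.0001
gripper_force: 0.6
```

```bash
python3 - <<'E'
from h import *
a=camera("scene")
s=observe();print(s["clock"],s["position"],s["wrist_force"])
cv2.imwrite("pics/c2.png",cv2.resize(a[100:300,200:400,::-1],(600,600)))
E
```

```text
5.55 [0.46329551 0.00375563 0.2426616 ] [ 0.62186933 -0.46022501  0.46474082]
```

View pics/c2.png

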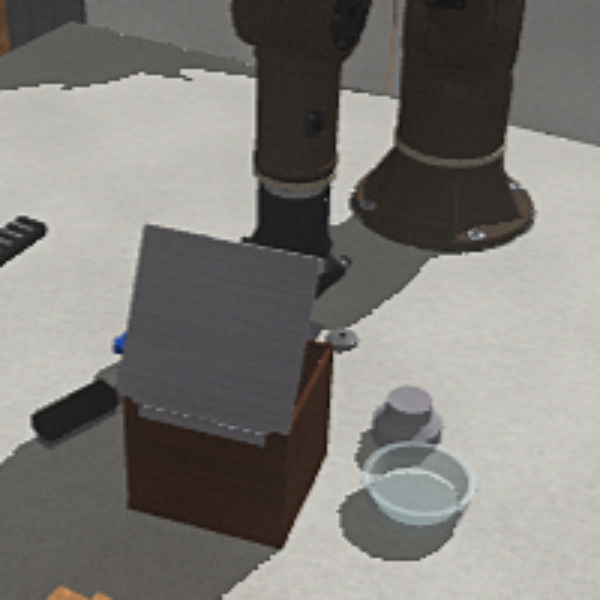

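The lid is mostly open, with its top edge at about (145–320, 225–260) in the crop. I'll press on to the stop.

Emit:
play_rows(
  steps=[
    {"dp": [0,0,0.0015],"roll": 0,"claw": 1},
    {"dp": [0,0,0.003],"roll": 0,"claw": 1},
    {"dp": [0,0,0.004],"roll": 0,"claw": 1},
    {"dp": [0,0,0.004],"roll": 0,"claw": 1},
  ],
)

```text
clock: 6.05
position: [0.4635, 0.0037, 0.2402]
tcp_rot: [-0.089, 0.996, 0.0, 0.001]
wrist_force: [-6.7, -0.1, 26.6]
gripper_width: -0.0002
gripper_force: 13.9
```

The wrist force jumped to 27 N, so the lever is on its stop. I'll hold there.

Emit:
play_rows(
  steps=[
    {"dp": [0,0,0],"roll": 0,"claw": 1},
    {"dp": [0,0,0],"roll": 0,"claw": 1},
    {"dp": [0,0,0],"roll": 0,"claw": 1},
    {"dp": [0,0,0],"roll": 0,"claw": 1},
    {"dp": [0,0,0],"roll": 0,"claw": 1},
    {"dp": [0,0,0],"roll": 0,"claw": 1},
    {"dp": [0,0,0],"roll": 0,"claw": 1},
    {"dp": [0,0,0],"roll": 0,"claw": 1},
    {"dp": [0,0,0],"roll": 0,"claw": 1},
    {"dp": [0,0,0],"roll": 0,"claw": 1},
    {"dp": [0,0,0],"roll": 0,"claw": 1},
    {"dp": [0,0,0],"roll": 0,"claw": 1},
    {"dp": [0,0,0],"roll": 0,"claw": 1},
    {"dp": [0,0,0],"roll": 0,"claw": 1},
    {"dp": [0,0,0],"roll": 0,"claw": 1},
    {"dp": [0,0,0],"roll": 0,"claw": 1},
    {"dp": [0,0,0],"roll": 0,"claw": 1},
    {"dp": [0,0,0],"roll": 0,"claw": 1},
    {"dp": [0,0,0],"roll": 0,"claw": 1},
    {"dp": [0,0,0],"roll": 0,"claw": 1},
  ],
)

```text
clock: 8.55
position: [0.4634, 0.0037, 0.2402]
tcp_rot: [-0.089, 0.996, 0.0, 0.001]
wrist_force: [-5.8, 0.3, 27.4]
gripper_width: 0.0001
gripper_force: 13.8
```

```bash
python3 - <<'E'
from h import *
a=camera("scene")
s=observe();print(s["clock"],s["position"],s["wrist_force"])
cv2.imwrite("pics/c3.png",cv2.resize(a[100:300,200:400,::-1],(600,600)))
E
```

```text
8.6 [0.46343224 0.00369151 0.24018826] [-6.80531812  0.03156671 26.51042046]
```

View pics/c3.png

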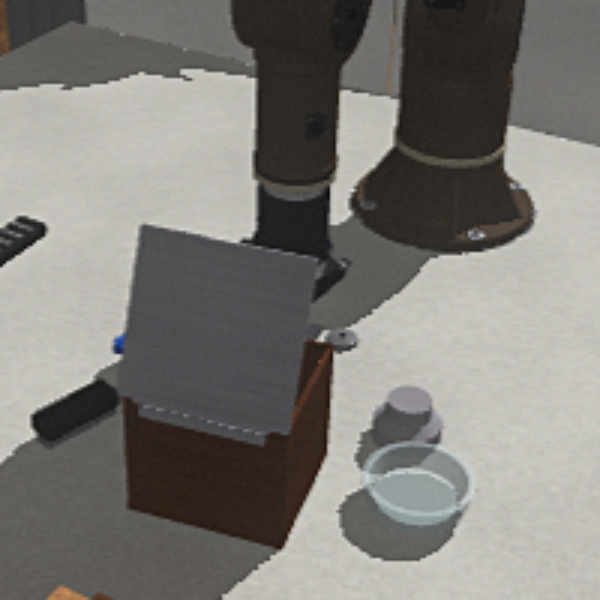

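The lid stands wide open and held for over 2.5 s, with its edge unchanged at about (140–318, 225–260). Now I'll ease the lever up at about 12 mm/s.

Emit:
play_rows(
  steps=[
    {"dp": [0,0,-0.001],"roll": 0,"claw": 1},
    {"dp": [0,0,-0.002],"roll": 0,"claw": 1},
    {"dp": [0,0,-0.0035],"roll": 0,"claw": 1},
    {"dp": [0,0,-0.005],"roll": 0,"claw": 1},
    {"dp": [0,0,-0.0065],"roll": 0,"claw": 1},
    {"dp": [0,0,-0.008],"roll": 0,"claw": 1},
    {"dp": [0,0,-0.0095],"roll": 0,"claw": 1},
    {"dp": [0,0,-0.011],"roll": 0,"claw": 1},
    {"dp": [0,0,-0.0125],"roll": 0,"claw": 1},
    {"dp": [0,0,-0.014],"roll": 0,"claw": 1},
    {"dp": [0,0,-0.0155],"roll": 0,"claw": 1},
    {"dp": [0,0,-0.017],"roll": 0,"claw": 1},
    {"dp": [0,0,-0.0185],"roll": 0,"claw": 1},
    {"dp": [0,0,-0.02],"roll": 0,"claw": 1},
    {"dp": [0,0,-0.0215],"roll": 0,"claw": 1},
    {"dp": [0,0,-0.023],"roll": 0,"claw": 1},
    {"dp": [0,0,-0.0245],"roll": 0,"claw": 1},
    {"dp": [0,0,-0.026],"roll": 0,"claw": 1},
    {"dp": [0,0,-0.0275],"roll": 0,"claw": 1},
    {"dp": [0,0,-0.029],"roll": 0,"claw": 1},
  ],
)

```text
clock: 11.1
position: [0.4636, 0.0038, 0.268]
tcp_rot: [-0.089, 0.996, 0.0, 0.001]
wrist_force: [2.0, 0.5, 2.6]
gripper_width: 0.0
gripper_force: 1.3
```

Emit:
play_rows(
  steps=[
    {"dp": [0,0,-0.0015],"roll": 0,"claw": 1},
    {"dp": [0,0,-0.003],"roll": 0,"claw": 1},
    {"dp": [0,0,-0.004],"roll": 0,"claw": 1},
    {"dp": [0,0,-0.005],"roll": 0,"claw": 1},
    {"dp": [0,0,-0.006],"roll": 0,"claw": 1},
    {"dp": [0,0,-0.007],"roll": 0,"claw": 1},
    {"dp": [0,0,-0.008],"roll": 0,"claw": 1},
    {"dp": [0,0,-0.009],"roll": 0,"claw": 1},
    {"dp": [0,0,-0.01],"roll": 0,"claw": 1},
    {"dp": [0,0,-0.011],"roll": 0,"claw": 1},
    {"dp": [0,0,-0.012],"roll": 0,"claw": 1},
    {"dp": [0,0,-0.013],"roll": 0,"claw": 1},
    {"dp": [0,0,-0.014],"roll": 0,"claw": 1},
    {"dp": [0,0,-0.015],"roll": 0,"claw": 1},
    {"dp": [0,0,-0.016],"roll": 0,"claw": 1},
    {"dp": [0,0,-0.017],"roll": 0,"claw": 1},
    {"dp": [0,0,-0.018],"roll": 0,"claw": 1},
    {"dp": [0,0,-0.02],"roll": 0,"claw": 1},
  ],
)

```text
clock: 13.35
position: [0.4631, 0.0037, 0.2878]
tcp_rot: [-0.089, 0.996, 0.0, -0.0]
wrist_force: [-0.1, -0.9, -0.6]
gripper_width: 0.0001
gripper_force: 0.0
```

Emit:
play_rows(
  steps=[
    {"dp": [0,0,-0.005],"roll": 0,"claw": 1},
    {"dp": [0,0,-0.02],"roll": 0,"claw": 1},
    {"dp": [0,0,-0.04],"roll": 0,"claw": 1},
    {"dp": [0,0,-0.06],"roll": 0,"claw": 1},
    {"dp": [0,0,-0.09],"roll": 0,"claw": 1},
    {"dp": [0,0,-0.11],"roll": 0,"claw": 1},
    {"dp": [0,0,-0.12],"roll": 0,"claw": 1},
    {"dp": [0,0,-0.12],"roll": 0,"claw": 1},
    {"dp": [0,0,-0.12],"roll": 0,"claw": 1},
  ],
)

```text
clock: 14.48
position: [0.4628, 0.0037, 0.4069]
tcp_rot: [-0.089, 0.996, -0.0, -0.001]
wrist_force: [-0.0, 0.4, 0.3]
gripper_width: 0.0002
gripper_force: 0.0
```

```bash
python3 - <<'E'
from h import *
a=camera("scene")
s=observe();print(s["clock"],s["position"],s["wrist_force"])
cv2.imwrite("pics/c4.png",cv2.resize(a[100:300,200:400,::-1],(600,600)))
E
```

```text
14.525 [0.46283457 0.00374066 0.40687928] [-0.54662412 -0.63336885  0.59665606]
```

View pics/c4.png

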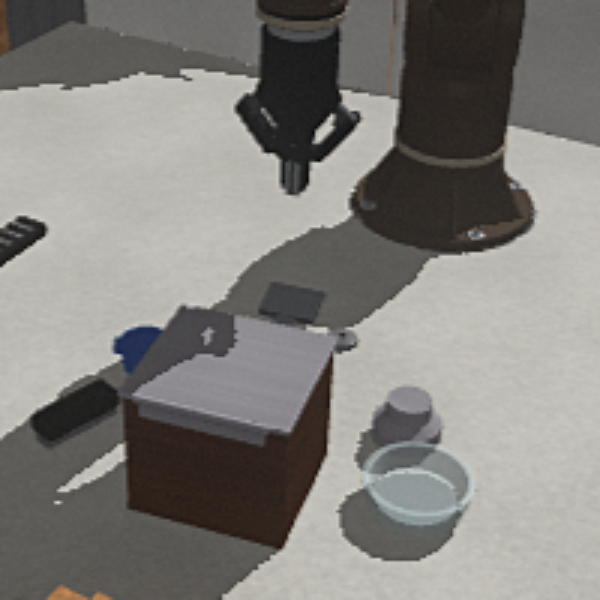

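The lid is shut, with its top at about (130–335, 305–430). The lever pad is back up at (293, 300), the hand is clear above it, and the bystanders in view haven't moved.

```bash
python3 -c "from station import *; print(sign_off())"
```

```text
the job is handed in; nothing more can be done
None
```

I pressed the lever to its stop and held the lid wide open for over 2.5 s, then eased it shut at about 8–12 mm/s at the fingertip, and handed the job in at about 14.5 s with the hand clear; I moved only the lever, and the bystanders in the last camera view had not shifted.

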